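# Slide the tester bottle round the bent rail and latch it in

## Robot

A 6-joint arm with a two-finger parallel gripper is mounted at the origin on the work surface. World frame = base frame: x ahead of the robot, y to its left, z up, the work surface at z = 0. Lengths are in m, angles in rad, forces in N, time in s.
With the tool pointing down it reaches from about 0.425 to 0.95 m from the base axis. Payload 3.5 kg.
Tool frame: the origin (TCP) lies at the centre of the arm's flange, where the gripper is bolted on; the fingertips stand 173 mm ahead of it and the grasp point (between the pads) lies 155 mm ahead of it; y points along the fingers, z is the direction in which the jaws open and shut, and the axes are right-handed (so a half turn about y gives the same grasp; the last joint's range is limited). The gripper opens to 85 mm and grips with 20 to 120 N. Pads are 22 mm wide; open, the fingers measure 114 mm over their backs; the gripper's body (76 mm by 85 mm) begins 54 mm behind the grasp point. The pads swing forward as they close: fully open they stand 13 mm farther back than shut.
Start: joints at [1.026, 0.286, 1.577, -0, 1.279, -0.15], TCP at [0.26, 0.623, 0.405] pointing down, gripper open.
Joint ranges: [-2.77, 2.77], [-0.9, 2.22], [0.21, 2.48], [-1.53, 4.67], [0.24, 2.81], [-2.84, 2.84]. Speed limits (rad/s): [2.79, 2.79, 3.14, 3.14, 3.14, 3.14].

## Interface

Orientations are given as [roll, pitch, yaw] about the fixed x, y, z axes, in that order (R = Rz(yaw) Ry(pitch) Rx(roll)).
In Python, from bench import state, camera, camera_info, finish_job gives the robot as it stands. The module is installed in compiled form; this text tells all that it offers.
- The arm moves only by the tool apply_moves, never from a script. Its argument "increments" is one flat list of numbers, 7 for each row, row after row: the opening, from -1 (shut) to 1 (fully open), so that 0 is half open, then the shift along the world's x, y, z in mm, then the turn, a rotation vector about the world's x, y, z in rad. A call has 1 to 8 rows; each row shifts and turns the commanded pose from where the row before left it; what a row does not reach is not made up. A row lasts 1/12 s, in which the tool goes at most 41.7 mm and 7.16 degrees, less where a joint would pass 70% of its speed; a pose out of reach is approached as far as the arm can. A call is refused whole if a number of a shift passes 41.7 or a number of a turn 0.125, either way. A call with a gripper value outside its range is refused whole. The fingers move at their own pace and stop on an object; "newtons" is the grip in N (left out, the last holds). Time passes only in rows, so rows that do not move let the fingers close. It gives the time, the measured TCP pose, the force and the opening at its end, in the units of the state.
- state(): the state, without advancing time (a new reading comes with each control period).
- camera(name): name is "scene" or "top" or "wrist"; returns (picture, depth): 420x560x3 uint8, red, green, blue; 420x560 float32, m along the optical axis (not along the pixel's ray), 0 where there is no reading.
- camera_info(name): a dict with "intrinsics" (3x3 intrinsics, pixels), "world_from_camera" (4x4, takes a point from camera to world coordinates). Camera axes: x right, y down, z forward; pixel columns grow to the right and rows downward; lengths in m; the calibration is good to about 2 mm. A picture is of the moment at which its call begins: read the wrist's pose just before it. camera_info takes no time and is no camera call; for the wrist camera it gives the pose at the moment of the call.
- finish_job(): hands the job in, once; it reports no verdict.
The state is a dict: "clock": time; "joint_pos": joint angles; "joint_velocities": joint speeds; "joint_efforts": joint torques, N m; "position": TCP position; "orientation": TCP orientation; "force": force on the tool from outside, world axes, zero at the start; "ft_torque": the same for the moment, N m; "gripper_width": finger opening in m.
Only numpy, scipy, OpenCV 4.12 (cv2) and the standard library are available. Lean on these libraries where they do the work, as an engineer would, in place of code of your own. Each camera call takes 0.05 s, during which the arm holds its last target. There are 200 camera calls.

## Task

Put the tester bottle away: slide its wooden runner along the bent steel rail, round the bend and past the raised latch, until it rests against the stop collar at that end, without forcing it. Then tip the latch bar over so that it drops across the rail into its catch, and leave the tester bottle hanging still. Do not disturb the green bottle, the jar and the small drawer standing near by.

Things in the scene. Friction and masses are not known exactly. Their poses are not given: they have to be found in the camera images.
- rail: Fixed stand: wooden board 310x300x18 mm carrying a bent steel rod, 12 mm diameter, axis level 150 mm above the table, held only at its two ends. Origin: on the table under the point where the axes of the rod's two straight legs would meet; z up. Leg 1 (the hanger starts on it) lies on the negative x axis; leg 2 runs from that point at 70 degrees from x towards y.
- bend_in (a point): Fixed point on the rod's axis where leg 1 ends and the bend begins, 42 mm from the corner point (x = -42 mm in the rail's frame). The bend is a level arc of axis radius 60 mm turning 70 degrees to the left, its centre at x = -42, y = 60 mm in the rail's frame. Leg 1's other end, with a 28 mm collar, is at x = -136 mm.
- bend_out (a point): Fixed point on the rod's axis where the bend ends and leg 2 begins, 42 mm along leg 2 from the corner point. Leg 2 is straight to the stop collar (28 mm in diameter), whose near face is 165 mm along it; there the rod soon turns down to the board.
- catch (a point): Fixed point: middle of the latch's forked catch, 115 mm along leg 2, 45 mm from the rod on the side away from leg 1, 164 mm above the table. Ears 24 mm apart along leg 2, their tops 174 mm above the table; its post stands on the board.
- hanger_tab (a point): Centre of the upright wooden grip tab on top of the hanger. Tab: 22 mm thick across the rail (grip it there), 26 mm along the rail, standing from 22 to 67 mm above the bore's axis; this point is 47 mm above that axis. Axes: x along the bore, z up.
- hanger_bore (a point): Centre of the hanger's bore, half-way along its 30 mm length; axes as hanger_tab. When the hanger hangs, this lies 4 mm below the rod's axis, as the bore is 8 mm wider than the rod.
- home (a point): Fixed point of the stand: where hanger_bore is when the hanger hangs at rest touching the stop collar (150 mm along leg 2, 4 mm below the rod's axis).
- latch (a joint): Latch bar angle, rad: 0 lying level across the rod in its catch, 1.57 upright, 2.3 fully raised, leaning back to the leg 1 side, where it rests at the start. It turns freely in the upright plane square to leg 2; past upright it falls by its own weight (0.13 kg).
- latch_pivot (a point): Fixed point: axis of the latch bar's hinge, parallel to leg 2, 164 mm above the table, 115 mm along leg 2 and 50 mm to its leg 1 side, between two upright cheeks 30 mm over all and 172 mm high.
- latch_knob (a point): Centre of the 24 mm ball knob at the free end of the latch bar, 110 mm from the pivot. The bar is a flat dark steel strip 16 mm wide (along leg 2) and 8 mm thick, straight from pivot to ball; the ball can be pinched from above and led along its arc.
- bottle: Bystander: upright green glass bottle, 60 mm in diameter, 170 mm tall; origin under its centre.
- jar: Bystander: upright amber jar with a black cap, 72 mm in diameter, 100 mm tall; origin under its centre.
- drawer: Bystander: small open wooden drawer 160 x 120 x 80 mm with a brass knob; origin under its centre.
- hanger: The hanger, one rigid loose piece of 0.15 to 0.31 kg hung on the rod: a drilled wooden runner 44 mm in diameter and 30 mm long along the rail, bore 20 mm, the tab above it, an amber bottle 44 mm in diameter fixed below, reaching 114 mm under the bore's axis. It slides and swings freely on the rod. Origin and axes: those of hanger_bore.
There are look-alikes about, which are no part of the job. Leave any blue or pink look-alike of the hanger alone.

How it is judged:
By the outcome, as a careful person would: the job done as asked, in the order asked, and still so for the second after the job is handed in, with the robot touching nothing.
It also fails if it takes over 54 s, if anything falls off the work surface, if the arm or the gripper's body presses on something with over 40 N, if the wrist force passes 120 N, or if a joint passes its speed limit or range.

## Working session

There is one attempt and no reset: what is moved stays moved. The work goes in short steps, Python scripts to look and compute and a tool call to move; the robot and the scene stay as the last step left them, time stands still between calls to the robot, and variables do not carry over. Pictures are saved under pics/ and viewed, about 8 in all and at most 12, crops included, and the job is handed in when it is done.

Besides the shell and the picture viewer there is one more tool, called after "Emit:" in YAML: its name, and indented under it one key for each argument. apply_moves: Moves the arm, as the interface text tells. Its arguments: {"type":"object","properties":{"increments":{"type":"array"},"newtons":{"type":"number"}},"required":["increments"]}

```bash
mkdir -p pics
cat > h.py <<'E'
import numpy as np, cv2, pickle
from bench import state, camera, camera_info, finish_job
def snap(name, tag):
    info=camera_info(name); s=state(); p,d=camera(name)
    cv2.imwrite(f'pics/{tag}.png',p[:,:,::-1]); np.savez(f'pics/{tag}.npz',p=p,d=d,K=info['intrinsics'],T=info['world_from_camera'])
    return p,d,np.array(info['intrinsics']),np.array(info['world_from_camera'])
def load(tag):
    z=np.load(f'pics/{tag}.npz'); return z['p'],z['d'],z['K'],z['T']
def cloud(d,K,T):
    v,u=np.mgrid[:d.shape[0],:d.shape[1]]
    c=np.stack([(u-K[0,2])/K[0,0]*d,(v-K[1,2])/K[1,1]*d,d],-1)
    return c@T[:3,:3].T+T[:3,3]
def proj(P,K,T):
    c=(np.atleast_2d(P)-T[:3,3])@T[:3,:3]; q=c@K.T; return q[:,:2]/q[:,2:]
E
python3 - <<'E'
from h import *
s=state(); print(s)
for n in ['scene','top']: 
    p,d,K,T=snap(n,n); print(n,K,T)
E
```

```text
{'clock': 0.0, 'joint_pos': array([ 1.02602535e+00,  2.87205521e-01,  1.57822088e+00, -3.53029451e-05,
        1.27861261e+00, -1.49994906e-01]), 'joint_velocities': array([-8.73626971e-04, -2.12778407e-03, -8.97226532e-04,  7.14632743e-04,
        6.25584591e-06, -1.63071443e-03]), 'joint_efforts': array([ 5.55120241e-04, -4.05986452e+01, -2.92623925e+01, -1.58082994e-04,
        5.81327069e-03,  4.26230272e-06]), 'position': array([0.2594415 , 0.62286741, 0.40329634]), 'orientation': array([-1.57322027e+00,  3.32164782e-04, -3.94766268e-01]), 'force': array([-0.01691101, -0.82644853,  0.43565265]), 'ft_torque': array([0.01246143, 0.02362815, 0.05633242]), 'gripper_width': 0.08536805420670447}
scene [[455.28924004   0.         280.51851399]
 [  0.         455.28924004 218.41433156]
 [  0.           0.           1.        ]] [[ 6.74728788e-01  5.65683878e-01 -4.74070472e-01  1.15692263e+00]
 [ 7.38065706e-01 -5.16899531e-01  4.33674866e-01 -6.14060684e-01]
 [ 2.76075688e-04 -6.42508074e-01 -7.66278865e-01  1.18028013e+00]
 [ 0.00000000e+00  0.00000000e+00  0.00000000e+00  1.00000000e+00]]
top [[455.01459508   0.         287.91110298]
 [  0.         455.01459508 204.05448331]
 [  0.           0.           1.        ]] [[ 0.0200928  -0.98447464  0.17437306  0.33044468]
 [-0.99960656 -0.02319502 -0.01577088 -0.0265255 ]
 [ 0.01957062 -0.17398757 -0.98455336  1.37004768]
 [ 0.          0.          0.          1.        ]]
```

View pics/scene.png

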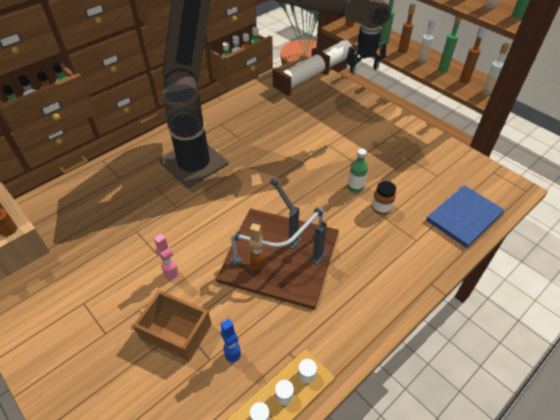

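View pics/top.png

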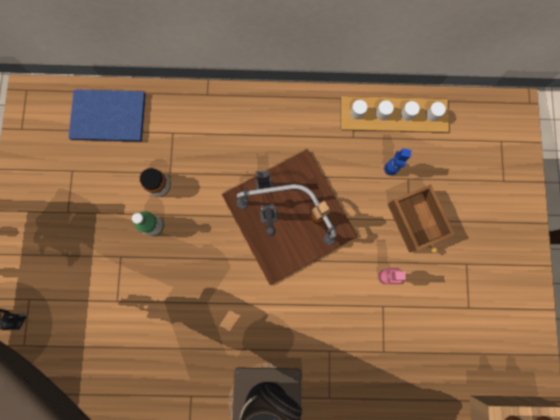

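The scene view shows the rail near (280,240). The candidates for the hanger are the amber one on leg 1 at scene (257,245)/top (320,210), the blue one at scene (230,340)/top (398,162), and the pink one at scene (166,258)/top (392,276). The amber one on the rod matches the description. The latch is raised, with its knob at scene (276,184)/top (270,230), and the stop collar is at top (242,199). Next I fit the rail's pose.

```bash
cat >> h.py <<'E'
def curve(n=60):
    a=np.radians(70); l1=np.c_[np.linspace(-.130,-.042,n),np.zeros(n)]
    t=np.linspace(0,a,n); arc=np.c_[-.042+.06*np.sin(t),.06-.06*np.cos(t)]
    s=np.linspace(.042,.165,n)[:,None]; l2=s*[np.cos(a),np.sin(a)]
    return np.r_[l1,arc,l2]
def r2w(P,pose):
    x,y,th=pose; c,s=np.cos(th),np.sin(th); P=np.atleast_2d(P); 
    return np.c_[x+c*P[:,0]-s*P[:,1], y+s*P[:,0]+c*P[:,1], P[:,2:]]
U2=np.array([np.cos(np.radians(70)),np.sin(np.radians(70))]); N2=np.array([-U2[1],U2[0]]) # N2: leg-1 (left) side
E
python3 - <<'E'
from h import *
from scipy.optimize import least_squares
from scipy.spatial import cKDTree
def at(u,v,K,T,z):
    r=T[:3,:3]@np.linalg.inv(K)@[u,v,1]; return T[:3,3]+r*(z-T[2,3])/r[2]
p,d,K,T=load('top')
A,B=at(331,237,K,T,.15),at(242,199,K,T,.15); print(A,B)
pts=[]
for n in ['top','scene']:
    p,d,K,T=load(n); c=cloud(d,K,T); m=(d>0)&(c[...,2]>.147)&(c[...,2]<.160)&(np.linalg.norm(c[...,:2]-(A+B)[:2]/2,axis=-1)<.16)
    hsv=cv2.cvtColor(p,cv2.COLOR_RGB2HSV); m&=(hsv[...,1]<90)&(hsv[...,2]>70)
    q=c[m]; print(n,len(q),q.mean(0)); pts.append(q)
P=np.r_[pts[0],pts[1]]
C=curve(); tree=cKDTree(C)
def res(x,Q):
    c,s=np.cos(x[2]),np.sin(x[2]); q=(Q[:,:2]-x[:2])@np.array([[c,-s],[s,c]])
    dd=tree.query(q)[0]; return np.minimum(dd,.03)
best=None
for th in np.linspace(-3.1,3.1,25):
  for Q0 in [P]:
    r=least_squares(res,[*((A+B)[:2]/2),th],args=(Q0,),loss='soft_l1',f_scale=.004,diff_step=1e-4,x_scale=[.01,.01,.1])
    if best is None or r.cost<best.cost: best=r
print(best.x,best.cost)
for Q in [pts[0],pts[1]]:
    r=least_squares(res,best.x,args=(Q,),loss='soft_l1',f_scale=.004,diff_step=1e-4,x_scale=[.01,.01,.1]); print(r.x,r.cost, np.median(res(r.x,Q)))
pose=best.x; np.save('pose.npy',pose)
ims=[]
for n in ['top','scene']:
    p,d,K,T=load(n); im=p[:,:,::-1].copy()
    W=r2w(np.c_[C,np.full(len(C),.15)],pose); uv=proj(W,K,T)
    S=4; u0,v0=np.clip((uv.mean(0)-[50,45]).astype(int),0,None); cr=cv2.resize(im[v0:v0+90,u0:u0+100],None,fx=S,fy=S,interpolation=cv2.INTER_CUBIC)
    L=np.array([[*(.115*U2+.05*N2),.164],[*(.115*U2-.045*N2),.164],[*(.15*U2),.146]])
    k=proj(r2w(L,pose),K,T)
    for a in uv[::4]: cv2.circle(cr,tuple(((a-[u0,v0])*S+2).astype(int)),1,(0,255,0),-1)
    for a in k: cv2.circle(cr,tuple(((a-[u0,v0])*S+2).astype(int)),3,(0,0,255),-1)
    ims.append(cr)
cv2.imwrite('pics/fit.png',np.hstack(ims))
E
```

```text
[ 0.4591482  -0.16395237  0.15      ] [0.55755558 0.07923151 0.15      ]
top 472 [ 0.56695077 -0.04861535  0.15405978]
scene 382 [ 0.56957693 -0.06090835  0.15364467]
[ 0.60182817 -0.09719109  0.5110078 ] 0.012335174126365898
[ 0.5995982  -0.09435982  0.51356196] 0.006349093308863891 0.003419748405264331
[ 0.604741   -0.10037464  0.50775803] 0.004033289262788911 0.0031177863696911124
```

View pics/fit.png

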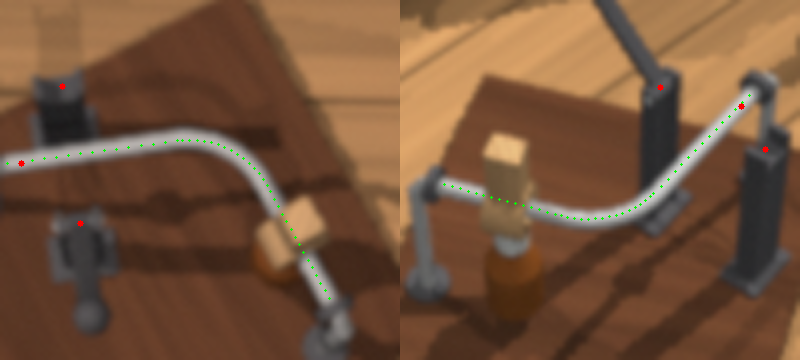

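The fit agrees to about 4 mm; the overlay follows the rod. I raise the arm and move it above the hanger, turned across leg 1, for a close wrist view.

Emit:
apply_moves:
  increments: [1,11,-31,12.5,0,0,-0.093,1,11,-31,12.5,0,0,-0.093,1,11,-31,12.5,0,0,-0.093,1,11,-31,12.5,0,0,-0.093,1,11,-31,12.5,0,0,-0.093,1,11,-31,12.5,0,0,-0.093,1,11,-31,12.5,0,0,-0.093,1,11,-31,12.5,0,0,-0.093]
  newtons: 30

```text
clock: 0.77
position: [0.3476, 0.3735, 0.5047]
orientation: [-1.572, -0.0, -1.143]
force: [0.1, -0.4, -0.6]
gripper_width: 0.0853
```

Emit:
apply_moves:
  increments: [1,11,-31,0,0,0,-0.093,1,11,-31,0,0,0,-0.093,1,11,-31,0,0,0,-0.093,1,11,-31,0,0,0,-0.093,1,11,-31,0,0,0,-0.093,1,11,-31,0,0,0,-0.093,1,11,-31,0,0,0,-0.093,1,11,-31,0,0,0,-0.093]

```text
clock: 1.43
position: [0.4356, 0.1255, 0.5043]
orientation: [-1.571, -0.0, -1.887]
force: [0.6, 0.6, -0.4]
gripper_width: 0.0858
```

Emit:
apply_moves:
  increments: [1,11,-31,0,0,0,-0.093,1,11,-31,0,0,0,-0.093,1,11,-31,0,0,0,-0.093,1,11,-31,0,0,0,-0.093,1,11,-31,0,0,0,-0.093,1,11,-31,0,0,0,-0.093,1,11,-31,0,0,0,-0.093,1,11,-31,0,0,0,-0.093]

```text
clock: 2.1
position: [0.5237, -0.1226, 0.5041]
orientation: [-1.572, -0.0, -2.632]
force: [0.2, 0.4, 0.7]
gripper_width: 0.0858
```

Run:
```python
from h import *
p,d,K,T=snap('wrist','w1'); print(T.round(3), K[0,0]); pose=np.load('pose.npy')
C=curve(); im=p[:,:,::-1].copy()
uv=proj(r2w(np.c_[C,np.full(len(C),.15)],pose),K,T)
for a in uv[::4]:
    if abs(a).max()<2000: cv2.circle(im,tuple(a.astype(int)),1,(0,255,0),-1)
cv2.imwrite('pics/w1o.png',im)
```

```text
[[ 0.489 -0.837 -0.246  0.586]
 [-0.872 -0.469 -0.136 -0.087]
 [-0.001  0.282 -0.96   0.474]
 [ 0.     0.     0.     1.   ]] 350.4893115582295
```

View pics/w1o.png

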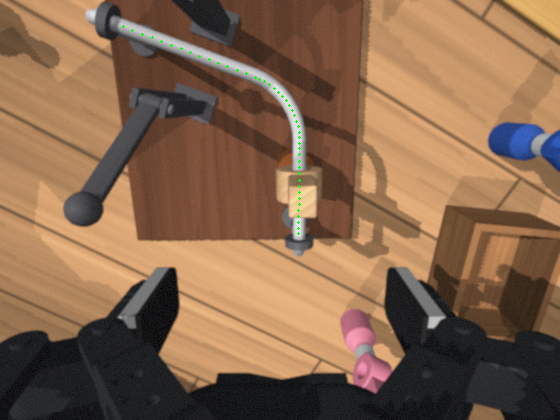

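The wrist view shows the wood-and-amber hanger with its tab at (303,185), separate from the blue one (520,142) and the pink one (365,345). The knob is at (83,208) and the stop collar at (107,18). I refine the rail pose from this picture and locate the tab.

Run:
```python
from h import *
from scipy.optimize import least_squares
from scipy.spatial import cKDTree
pose0=np.load('pose.npy'); C=curve(200); tree=cKDTree(C)
def plane(K,T,u,v,z):
    r=np.c_[u,v,np.ones(len(u))]@np.linalg.inv(K).T@T[:3,:3].T; return T[:3,3]+r*((z-T[2,3])/r[:,2])[:,None]
def toR(Q,x):
    c,s=np.cos(x[2]),np.sin(x[2]); return (Q[:,:2]-x[:2])@np.array([[c,-s],[s,c]])
allq={}
for n in ['w1','top','scene']:
    p,d,K,T=load(n); c=cloud(d,K,T); h=cv2.cvtColor(p,cv2.COLOR_RGB2HSV)
    m=(h[...,1]<60)&(h[...,2]>90)&(c[...,2]>.135)&(c[...,2]<.165)
    v,u=np.nonzero(m); Q=plane(K,T,u,v,.15); r=toR(Q,pose0); dd,i=tree.query(r); k=(dd<.012)&(i>5)&(i<590)
    allq[n]=Q[k]
    f=lambda x: tree.query(toR(Q[k],x))[0]
    sol=least_squares(f,pose0,loss='soft_l1',f_scale=.003,diff_step=1e-4,x_scale=[.01,.01,.1])
    print(n,k.sum(),sol.x.round(4),np.median(f(sol.x)))
    if n=='w1': np.save('pose.npy',sol.x)
    x=sol.x if n=='w1' else np.load('pose.npy')
    # stop collar / tab top in rail frame
    for nm,mm in [('tab top',(c[...,2]>.206)&(c[...,2]<.222)&(h[...,1]>50)),('dark knob',(c[...,2]>.24)&(c[...,2]<.27))]:
        q=c[mm&(d>0)&(np.hypot(c[...,0]-.56,c[...,1]+.06)<.2)]
        if len(q):
            r=toR(q,np.load('pose.npy')); print(nm,len(q),'world',np.median(q,0).round(4),'rail',r.min(0).round(4),r.max(0).round(4),'z',q[:,2].max().round(4))
pose=np.load('pose.npy')
L=np.array([[*(.115*U2+.05*N2),.164],[*(.115*U2-.045*N2),.164],[*(.15*U2),.146]]); W=r2w(L,pose); print(W.round(4))
N=np.r_[N2,0]; Nw=r2w(np.array([[*N2]]),[0,0,pose[2]]); print('N2 w',Nw)
p,d,K,T=load('w1'); s=.123; kn=r2w(np.array([[*(.115*U2+(.05+.11*np.sin(2.3-np.pi/2))*N2),.164+.11*np.cos(2.3-np.pi/2)]]),pose); print('knob pred',kn,proj(kn,K,T),'pivot px',proj(W[:1],K,T),'stop px',proj(r2w(np.array([[*(.165*U2),.15]]),pose),K,T))
```

```text
w1 3750 [ 0.6033 -0.095   0.52  ] 0.0029406206939841953
tab top 1003 world [ 0.5319 -0.1348  0.2132] rail [-0.0954 -0.0111] [-0.0363  0.1478] z 0.2219
dark knob 1177 world [ 0.4665 -0.0055  0.2539] rail [-0.0882  0.1378] [-0.064  0.161] z 0.2599
top 373 [ 0.6019 -0.0939  0.5212] 0.002980619425463113
tab top 90 world [ 0.5292 -0.1335  0.2128] rail [-0.0965 -0.009 ] [-0.0493  0.1503] z 0.2205
dark knob 68 world [ 0.4595 -0.0018  0.2541] rail [-0.0886  0.1412] [-0.0672  0.1633] z 0.2629
scene 322 [ 0.6044 -0.0962  0.5253] 0.003417832831331698
tab top 86 world [ 0.5326 -0.1381  0.2118] rail [-0.0954 -0.0161] [-0.0412  0.149 ] z 0.2219
dark knob 55 world [ 0.4676 -0.009   0.2512] rail [-0.0881  0.1363] [-0.065   0.1545] z 0.2593
[[0.5345 0.0098 0.164 ]
 [0.6281 0.0259 0.164 ]
 [0.5778 0.0528 0.146 ]]
N2 w [[-0.98541828 -0.17014937]]
knob pred [[ 0.46226838 -0.0026898   0.24602757]] [[ 83.74810551 207.92053387]] pivot px [[152.19497937 102.42465717]] stop px [[113.66510414  22.61440806]]
```

The rail pose is consistent to about 2 mm, and the predicted knob pixel (83.7,207.9) matches the picture. The tab centre is at about (0.532,-0.136), on leg 1 at x=-82 mm. Now I descend, check, and close.

Emit:
apply_moves:
  increments: [1,4,-6.5,-10,0,0,0.01,1,4.5,-6.5,-22,0,0,0,1,0,0,-25,0,0,0,1,0,0,-25,0,0,0,1,0,0,-25,0,0,0,1,0,0,-25,0,0,0,1,0,0,-15,0,0,0,1,0,0,-6,0,0,0]

```text
clock: 2.82
position: [0.5308, -0.1325, 0.3472]
orientation: [-1.577, -0.004, -2.614]
force: [-0.4, 0.7, -0.4]
gripper_width: 0.0856
```

Run:
```python
from h import *
p,d,K,T=snap('wrist','w2'); print(state()['position'],state()['force'])
```

```text
[ 0.53102009 -0.13271374  0.34767132] [-1.21415034 -0.15672995 -0.73649086]
```

View pics/w2.png

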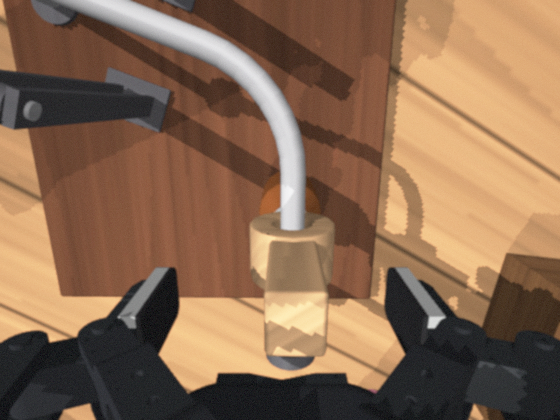

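The tab (about 296 px) sits about 3.5 mm off the pads' middle (282 px), which agrees with the measured pose. I correct that and let it settle.

Emit:
apply_moves:
  increments: [1,0.5,-2,0,0,0,0,1,0,0,0,0,0,0,1,0,0,0,0,0,0,1,0,0,0,0,0,0]

```text
clock: 3.2
position: [0.533, -0.136, 0.3533]
orientation: [-1.568, 0.002, -2.617]
force: [0.3, -0.2, 0.3]
gripper_width: 0.0856
```

Emit:
apply_moves:
  increments: [-1,0,0,0,0,0,0,-1,0,0,0,0,0,0,-1,0,0,0,0,0,0,-1,0,0,0,0,0,0,-1,0,0,0,0,0,0,-1,0,0,0,0,0,0,-1,0,0,0,0,0,0,-1,0,0,0,0,0,0]
  newtons: 30

```text
clock: 3.87
position: [0.5326, -0.1359, 0.3518]
orientation: [-1.571, -0.0, -2.617]
force: [0.4, -0.4, 0.5]
gripper_width: 0.0216
```

The tab is held (21.6 mm wide). I lift 4 mm to centre the bore on the rod and work out the path increments.

Emit:
apply_moves:
  increments: [-1,0,0,2,0,0,0,-1,0,0,2,0,0,0,-1,0,0,0,0,0,0,-1,0,0,0,0,0,0]

```text
clock: 4.2
position: [0.5325, -0.1359, 0.3555]
orientation: [-1.571, -0.0, -2.617]
force: [0.5, -0.5, -2.5]
gripper_width: 0.0214
```

```bash
cat > path.py <<'E'
from h import *
def P(s):  # s: arc length from rail x=-.082 ; rod axis point + window mean, chord heading
    R=.06; a=np.radians(70)
    def ax(l):
        l=l-.082+.042  # 0 at bend_in
        if l<0: return np.array([-.042+l,0])
        if l<R*a: return np.array([-.042+R*np.sin(l/R),R-R*np.cos(l/R)])
        return (.042+l-R*a)*U2
    w=np.array([ax(l) for l in np.linspace(s-.015,s+.015,31)])
    v=w[-1]-w[0]; return w.mean(0)*.5+(w.min(0)+w.max(0))*.25, np.arctan2(v[1],v[0])
pose=np.load('pose.npy')
def wp(s): 
    p,h=P(s); return r2w(np.array([p]),pose)[0],h+pose[2]
S_END=.040+.06*np.radians(70)+.108
if __name__=='__main__':
    import sys
    st=state(); print(st['position'].round(4),st['orientation'].round(4),st['force'].round(2)); print('end',S_END,wp(S_END))
    ss=[0]+[.005*i for i in range(1,9)]; step=.005
    s=0;r=[]
    while s<S_END-1e-6:
        n=min(s+.006,S_END); (a,ha),(b,hb)=wp(s),wp(n); r.append([*((b-a)*1000).round(1),(hb-ha).round(3)]); s=n
    for i,x in enumerate(r): print(i+1,round((i+1)*.006,3),x, wp(min((i+1)*.006,S_END))[0].round(4) if i%8==7 else '')
E
python3 path.py
```

```text
[ 0.5325 -0.1359  0.3555] [-1.5712e+00 -3.0000e-04 -2.6168e+00] [ 0.52 -0.47 -2.48]
end 0.22130382858376185 (array([0.57780573, 0.05277762]), np.float64(1.7417775695270303))
1 0.006 [np.float64(5.2), np.float64(3.0), np.float64(0.0)] 
2 0.012 [np.float64(5.2), np.float64(3.0), np.float64(0.0)] 
3 0.018 [np.float64(5.2), np.float64(3.0), np.float64(0.0)] 
4 0.024 [np.float64(5.2), np.float64(3.0), np.float64(0.0)] 
5 0.03 [np.float64(5.2), np.float64(3.0), np.float64(0.007)] 
6 0.036 [np.float64(5.1), np.float64(3.2), np.float64(0.027)] 
7 0.042 [np.float64(4.9), np.float64(3.4), np.float64(0.047)] 
8 0.048 [np.float64(4.7), np.float64(3.6), np.float64(0.067)] [ 0.5728 -0.1106]
9 0.054 [np.float64(4.4), np.float64(3.9), np.float64(0.087)] 
10 0.06 [np.float64(4.1), np.float64(4.2), np.float64(0.1)] 
11 0.066 [np.float64(3.6), np.float64(4.6), np.float64(0.1)] 
12 0.072 [np.float64(3.2), np.float64(5.0), np.float64(0.1)] 
13 0.078 [np.float64(2.6), np.float64(5.2), np.float64(0.1)] 
14 0.084 [np.float64(2.1), np.float64(5.5), np.float64(0.1)] 
15 0.09 [np.float64(1.6), np.float64(5.7),
[... 759 characters left out ...]
62 [np.float64(-1.0), np.float64(5.9), np.float64(-0.0)] 
28 0.168 [np.float64(-1.0), np.float64(5.9), np.float64(0.0)] 
29 0.174 [np.float64(-1.0), np.float64(5.9), np.float64(0.0)] 
30 0.18 [np.float64(-1.0), np.float64(5.9), np.float64(0.0)] 
31 0.186 [np.float64(-1.0), np.float64(5.9), np.float64(0.0)] 
32 0.192 [np.float64(-1.0), np.float64(5.9), np.float64(0.0)] [0.5828 0.0239]
33 0.198 [np.float64(-1.0), np.float64(5.9), np.float64(0.0)] 
34 0.204 [np.float64(-1.0), np.float64(5.9), np.float64(0.0)] 
35 0.21 [np.float64(-1.0), np.float64(5.9), np.float64(0.0)] 
36 0.216 [np.float64(-1.0), np.float64(5.9), np.float64(0.0)] 
37 0.222 [np.float64(-0.9), np.float64(5.2), np.float64(-0.0)]
```

Emit:
apply_moves:
  increments: [-1,5.2,3,0,0,0,0,-1,5.2,3,0,0,0,0,-1,5.2,3,0,0,0,0,-1,5.2,3,0,0,0,0,-1,5.2,3,0,0,0,0.005]

```text
clock: 4.62
position: [0.5593, -0.1205, 0.3556]
orientation: [-1.571, 0.0, -2.611]
force: [-0.1, 0.8, -2.3]
gripper_width: 0.0214
```

Emit:
apply_moves:
  increments: [-1,5.1,3.2,0,0,0,0.027,-1,4.9,3.4,0,0,0,0.047,-1,4.7,3.6,0,0,0,0.067,-1,4.4,3.9,0,0,0,0.087]

```text
clock: 4.95
position: [0.5783, -0.1064, 0.3556]
orientation: [-1.571, 0.0, -2.379]
force: [0.1, 0.9, -2.4]
gripper_width: 0.0217
```

Emit:
apply_moves:
  increments: [-1,4.1,4.2,0,0,0,0.1,-1,3.6,4.6,0,0,0,0.1,-1,3.2,5,0,0,0,0.1]

```text
clock: 5.2
position: [0.5892, -0.0926, 0.3556]
orientation: [-1.571, -0.0, -2.077]
force: [-0.3, -0.1, -2.0]
gripper_width: 0.0213
```

Emit:
apply_moves:
  increments: [-1,2.6,5.2,0,0,0,0.1,-1,2.1,5.5,0,0,0,0.1,-1,1.6,5.7,0,0,0,0.1,-1,0.8,5.8,0,0,0,0.1]

```text
clock: 5.53
position: [0.5962, -0.0703, 0.3556]
orientation: [-1.571, 0.0, -1.677]
force: [-0.1, -0.3, -2.2]
gripper_width: 0.0215
```

Emit:
apply_moves:
  increments: [-1,0.2,5.9,0,0,0,0.097,-1,-0.1,5.9,0,0,0,0.078,-1,-0.4,5.9,0,0,0,0.058,-1,-0.6,5.9,0,0,0,0.038]

```text
clock: 5.87
position: [0.5951, -0.0466, 0.3556]
orientation: [-1.571, 0.0, -1.409]
force: [0.4, 0.1, -1.8]
gripper_width: 0.0217
```

Forces stay at the hanger's own weight, so the bend was passed without contact. I continue along leg 2 past the latch.

Emit:
apply_moves:
  increments: [-1,-0.9,5.9,0,0,0,0.009,-1,-1,5.9,0,0,0,0,-1,-1,5.9,0,0,0,0,-1,-1,5.9,0,0,0,0,-1,-1,5.9,0,0,0,0]

```text
clock: 6.28
position: [0.5898, -0.0171, 0.3557]
orientation: [-1.571, -0.0, -1.404]
force: [0.6, -0.9, -2.5]
gripper_width: 0.0213
```

Emit:
apply_moves:
  increments: [-1,-1,5.9,0,0,0,0,-1,-1,5.9,0,0,0,0,-1,-1,5.9,0,0,0,0,-1,-1,5.9,0,0,0,0,-1,-1,5.9,0,0,0,0]

```text
clock: 6.7
position: [0.5848, 0.0124, 0.3558]
orientation: [-1.571, -0.0, -1.404]
force: [0.2, 0.1, -2.8]
gripper_width: 0.0214
```

Emit:
apply_moves:
  increments: [-1,-1,5.9,0,0,0,0,-1,-1,5.9,0,0,0,0,-1,-1,5.9,0,0,0,0]

```text
clock: 6.95
position: [0.5818, 0.0301, 0.3557]
orientation: [-1.571, -0.0, -1.404]
force: [0.9, -0.2, -2.5]
gripper_width: 0.0216
```

Emit:
apply_moves:
  increments: [-1,-1,5.9,0,0,0,0,-1,-1,5.9,0,0,0,0,-1,-0.9,5.4,0,0,0,0,-1,-0.2,1,0,0,0,0]

```text
clock: 7.28
position: [0.5786, 0.0486, 0.3557]
orientation: [-1.571, 0.0, -1.403]
force: [-0.0, 0.2, -2.1]
gripper_width: 0.0216
```

Emit:
apply_moves:
  increments: [-1,-0.2,1,0,0,0,0,-1,-0.2,1,0,0,0,0,-1,0,0,0,0,0,0]

```text
clock: 7.53
position: [0.5784, 0.0497, 0.3557]
orientation: [-1.571, -0.0, -1.404]
force: [0.2, -0.5, -1.4]
gripper_width: 0.0215
```

Emit:
apply_moves:
  increments: [-1,-0.2,1,0,0,0,0,-1,0,0,0,0,0,0,-1,0,0,0,0,0,0]

```text
clock: 7.78
position: [0.5782, 0.0505, 0.3557]
orientation: [-1.571, -0.0, -1.404]
force: [-0.0, 0.2, -2.2]
gripper_width: 0.0218
```

```bash
python3 -c "
from h import *
s=state();print(s['position'].round(4),s['force'].round(2),s['ft_torque'].round(3))"
```

```text
[0.5782 0.0505 0.3557] [-0.01  0.23 -2.2 ] [-0.038  0.02  -0.021]
```

No contact yet; I continue in small steps.

Emit:
apply_moves:
  increments: [-1,-0.2,1,0,0,0,0,-1,0,0,0,0,0,0,-1,-0.2,1,0,0,0,0,-1,0,0,0,0,0,0]

```text
clock: 8.12
position: [0.5777, 0.0528, 0.3557]
orientation: [-1.571, 0.0, -1.404]
force: [0.6, -0.7, -2.7]
gripper_width: 0.0218
```

Emit:
apply_moves:
  increments: [-1,-0.1,0.8,0,0,0,0,-1,0,0,0,0,0,0,-1,0,0,0,0,0,0]

```text
clock: 8.37
position: [0.5777, 0.0535, 0.3557]
orientation: [-1.571, -0.0, -1.404]
force: [-0.0, -0.0, -1.6]
gripper_width: 0.0215
```

Emit:
apply_moves:
  increments: [-1,-0.1,0.8,0,0,0,0,-1,0,0,0,0,0,0,-1,0,0,0,0,0,0]

```text
clock: 8.62
position: [0.5777, 0.0539, 0.3558]
orientation: [-1.571, -0.002, -1.404]
force: [0.5, -3.2, -2.3]
gripper_width: 0.0219
```

Emit:
apply_moves:
  increments: [-1,-0.1,0.8,0,0,0,0,-1,0,0,0,0,0,0,-1,0,0,0,0,0,0]

```text
clock: 8.87
position: [0.5776, 0.0543, 0.3558]
orientation: [-1.571, -0.003, -1.403]
force: [-0.1, -6.6, -2.4]
gripper_width: 0.0213
```

Contact with the stop collar (-6.6 N). I relieve most of the push, lower 4 mm so the runner hangs, and then open slowly.

Emit:
apply_moves:
  increments: [-1,0.1,-1.0,0,0,0,0,-1,0,0,-2,0,0,0,-1,0,0,-2,0,0,0,-1,0,0,0,0,0,0,-1,0,0,0,0,0,0]

```text
clock: 9.28
position: [0.5779, 0.0539, 0.3521]
orientation: [-1.569, -0.001, -1.404]
force: [2.0, -3.4, -0.1]
gripper_width: 0.0216
```

Emit:
apply_moves:
  increments: [-1,-0.3,-0.4,0,0,0,0,-0.5,0,0,0,0,0,0,-0.4,0,0,0,0,0,0,-0.2,0,0,0,0,0,0,0,0,0,0,0,0,0,0,0,0,0,0,0]

```text
schema error: expected a multiple of 7 numbers
```

Run:
```python
from h import *
print(state()['position'],state()['force'],state()['gripper_width'])
p,d,K,T=snap('wrist','w3')
```

```text
[0.57789019 0.05385415 0.35205291] [ 1.95780234 -3.36853127 -0.08219194] 0.021583632125666913
```

View pics/w3.png

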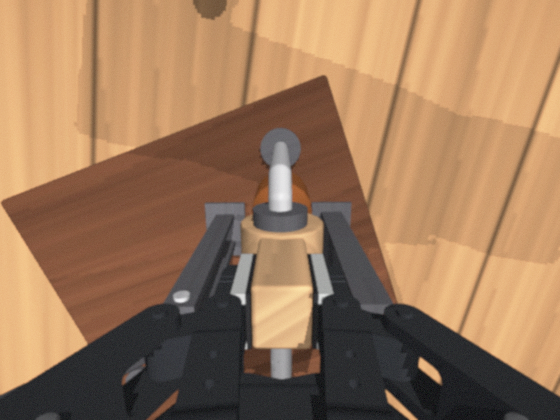

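That row list was malformed and was refused. The picture, with the tab still held, shows the runner's face against the dark collar at (280,215). Now I release.

Emit:
apply_moves:
  increments: [-1,-0.3,-0.4,0,0,0,0,-0.5,0,0,0,0,0,0,-0.4,0,0,0,0,0,0,-0.2,0,0,0,0,0,0,0,0,0,0,0,0,0,0,0,0,0,0,0,0,0,0,0,0,0,0,0]

```text
clock: 9.92
position: [0.5771, 0.054, 0.3516]
orientation: [-1.571, 0.001, -1.404]
force: [0.5, 0.8, 0.2]
gripper_width: 0.0429
```

Emit:
apply_moves:
  increments: [0,0,0,10,0,0,0,0,0,0,20,0,0,0,0,0,0,30,0,0,0,0,0,0,40,0,0,0,0,0,0,30,0,0,0,0,0,0,20,0,0,0,0,0,0,0,0,0,0]

```text
clock: 10.5
position: [0.5773, 0.0538, 0.5097]
orientation: [-1.559, -0.003, -1.404]
force: [0.9, -0.1, 0.7]
gripper_width: 0.043
```

Run:
```python
from h import *
s=state(); print(s['position'],s['gripper_width'])
p,d,K,T=snap('wrist','w4'); pose=np.load('pose.npy'); c=cloud(d,K,T)
cc,ss=np.cos(pose[2]),np.sin(pose[2]); q=(c[...,:2]-pose[:2])@np.array([[cc,-ss],[ss,cc]])
a=q@U2; b=q@N2; m=(d>0)&(c[...,2]>.205)&(c[...,2]<.22)&(abs(b)<.03)&(a>.12)&(a<.18)
print('tab top along',a[m].min(),a[m].max(),'across',b[m].min(),b[m].max(),m.sum())
```

```text
[0.57734776 0.05382338 0.50970876] 0.04299447775100724
tab top along 0.13748734877799784 0.16343917282755668 across -0.011625425655284826 0.009881117112747815 911
```

View pics/w4.png

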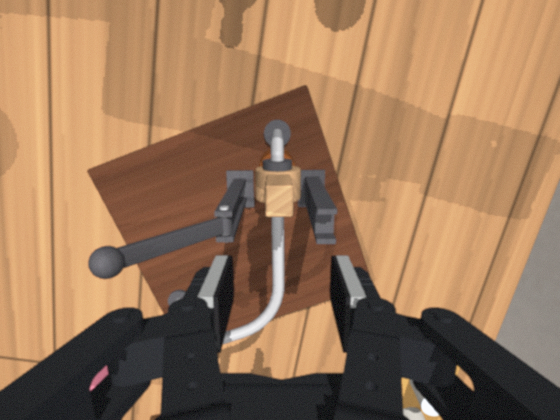

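The tab top spans 137.5–163.4 mm along leg 2, so it is centred at 150.5, at home against the collar, with the fingers clear. The knob is at (107,262). Next I move above the knob, with the jaws along leg 2.

Emit:
apply_moves:
  increments: [1,-8.2,-4,0,0,0,-0.112,1,-8.2,-4,0,0,0,-0.112,1,-8.2,-4,0,0,0,-0.112,1,-8.2,-4,0,0,0,-0.112,1,-8.2,-4,0,0,0,-0.112,1,-8.2,-4,0,0,0,-0.112,1,-8.2,-4,0,0,0,-0.112,1,-8.2,-4,0,0,0,-0.112]

```text
clock: 11.22
position: [0.511, 0.0216, 0.4996]
orientation: [-1.574, -0.002, -2.305]
force: [0.6, -0.6, 0.1]
gripper_width: 0.0855
```

Emit:
apply_moves:
  increments: [1,-8.2,-4,0,0,0,-0.112,1,-8.2,-4,0,0,0,-0.112,1,-8.2,-4,0,0,0,-0.112,1,-8.2,-4,0,0,0,-0.112,1,-8.2,-4,0,0,0,-0.112,1,-8.2,-4,0,0,0,-0.112,1,0,0,0,0,0,0,1,0,0,0,0,0,0]

```text
clock: 11.88
position: [0.4623, -0.0023, 0.5004]
orientation: [-1.572, -0.002, -2.97]
force: [0.6, 0.5, 0.2]
gripper_width: 0.085
```

Run:
```python
from h import *
s=state(); print(s['position'],s['orientation'],s['joint_pos'].round(2))
p,d,K,T=snap('wrist','w5'); pose=np.load('pose.npy'); c=cloud(d,K,T)
k=np.array([.4623,-.0027,.246]); print('pred px',proj(k,K,T))
m=(d>0)&(c[...,2]>.236)&(c[...,2]<.262)&(np.hypot(c[...,0]-.4623,c[...,1]+.0027)<.02)
Q=c[m]
from scipy.optimize import least_squares
r=least_squares(lambda x:np.linalg.norm(Q-x,axis=1)-.012,k,loss='soft_l1',f_scale=.002); print(len(Q),r.x,np.median(abs(r.fun)))
```

```text
[ 0.46225576 -0.00234534  0.50041917] [-1.57191435e+00 -1.69249856e-03 -2.96953398e+00] [-0.23 -0.26  1.96  0.    1.45  1.17]
pred px [[283.06346021 215.96612338]]
1187 [ 0.46283211 -0.00273571  0.24593024] 0.0005728189986031751
```

The sphere fit puts the knob at (0.4628,-0.0027,0.2459), matching the prediction. I descend and pinch it lightly.

Emit:
apply_moves:
  increments: [1,0.3,-0.3,-12,0,0,0,1,0,0,-20,0,0,0,1,0,0,-22,0,0,0,1,0,0,-20,0,0,0,1,0,0,-15,0,0,0,1,0,0,-10,0,0,0,1,0,0,0,0,0,0,1,0,0,0,0,0,0]

```text
clock: 12.6
position: [0.4629, -0.0025, 0.402]
orientation: [-1.571, -0.001, -2.971]
force: [-0.0, 0.1, 0.9]
gripper_width: 0.0854
```

Emit:
apply_moves:
  increments: [-0.5,0,0,0,0,0,0,-1,0,0,0,0,0,0,-1,0,0,0,0,0,0,-1,0,0,0,0,0,0,-1,0,0,0,0,0,0,-1,0,0,0,0,0,0,-1,0,0,0,0,0,0,-1,0,0,0,0,0,0]
  newtons: 25

```text
clock: 13.27
position: [0.4629, -0.0028, 0.4034]
orientation: [-1.569, 0.001, -2.972]
force: [0.3, -2.4, 2.2]
gripper_width: 0.0221
```

Run:
```python
from h import *
s=state(); print(s['position'].round(4),s['orientation'].round(3),s['force'].round(2)); pose=np.load('pose.npy')
N=r2w(np.array([N2]),[0,0,pose[2]])[0]; f=2.3; 
k=lambda f: np.array([*(-N*.11*np.cos(f)),.11*np.sin(f)])*1000
fs=np.linspace(2.3,.4,33)
for i in range(32): print(i+1,fs[i+1].round(2),(k(fs[i+1])-k(fs[i])).round(1).tolist(), (s['position']+(k(fs[i+1])-k(2.3))/1000).round(3) if i%8==7 else '')
```

```text
[ 0.4629 -0.0028  0.4034] [-1.569e+00  1.000e-03 -2.972e+00] [ 0.3  -2.43  2.22]
1 2.24 [4.9, 0.9, 4.2] 
2 2.18 [5.2, 0.9, 3.9] 
3 2.12 [5.4, 0.9, 3.6] 
4 2.06 [5.6, 1.0, 3.3] 
5 2.0 [5.8, 1.0, 2.9] 
6 1.94 [5.9, 1.0, 2.6] 
7 1.88 [6.1, 1.0, 2.2] 
8 1.82 [6.2, 1.1, 1.8] [0.508 0.005 0.428]
9 1.77 [6.3, 1.1, 1.5] 
10 1.71 [6.3, 1.1, 1.1] 
11 1.65 [6.4, 1.1, 0.7] 
12 1.59 [6.4, 1.1, 0.3] 
13 1.53 [6.4, 1.1, -0.1] 
14 1.47 [6.4, 1.1, -0.5] 
15 1.41 [6.4, 1.1, -0.9] 
16 1.35 [6.3, 1.1, -1.2] [0.559 0.014 0.429]
17 1.29 [6.2, 1.1, -1.6] 
18 1.23 [6.1, 1.1, -2.0] 
19 1.17 [6.0, 1.0, -2.4] 
20 1.11 [5.9, 1.0, -2.7] 
21 1.05 [5.7, 1.0, -3.1] 
22 0.99 [5.5, 0.9, -3.4] 
23 0.93 [5.3, 0.9, -3.7] 
24 0.88 [5.1, 0.9, -4.0] [0.605 0.022 0.406]
25 0.82 [4.8, 0.8, -4.3] 
26 0.76 [4.6, 0.8, -4.6] 
27 0.7 [4.3, 0.7, -4.9] 
28 0.64 [4.0, 0.7, -5.1] 
29 0.58 [3.7, 0.6, -5.4] 
30 0.52 [3.4, 0.6, -5.6] 
31 0.46 [3.0, 0.5, -5.8] 
32 0.4 [2.7, 0.5, -5.9] [0.635 0.027 0.364]
```

Pinched, with small forces. I lead the knob along its arc.

Emit:
apply_moves:
  increments: [-1,4.9,0.9,4.2,0,0,0,-1,5.2,0.9,3.9,0,0,0,-1,5.4,0.9,3.6,0,0,0,-1,5.6,1,3.3,0,0,0]

```text
clock: 13.6
position: [0.4845, 0.0009, 0.4181]
orientation: [-1.57, 0.0, -2.972]
force: [-0.8, -5.2, 0.0]
gripper_width: 0.0224
```

Emit:
apply_moves:
  increments: [-1,5.8,1,2.9,0,0,0,-1,5.9,1,2.6,0,0,0,-1,6.1,1,2.2,0,0,0,-1,6.2,1.1,1.8,0,0,0]

```text
clock: 13.93
position: [0.5087, 0.0051, 0.4273]
orientation: [-1.57, 0.0, -2.972]
force: [0.2, -5.3, -0.4]
gripper_width: 0.0222
```

Emit:
apply_moves:
  increments: [-1,6.3,0.6,1.5,0,0,0,-1,6.3,0.7,1.1,0,0,0,-1,6.4,1.1,0.7,0,0,0,-1,6.4,1.1,0.3,0,0,0]

```text
clock: 14.27
position: [0.5339, 0.0091, 0.4308]
orientation: [-1.572, 0.0, -2.972]
force: [-1.0, -1.6, -0.2]
gripper_width: 0.0224
```

Emit:
apply_moves:
  increments: [-1,6.4,1.1,-0.1,0,0,0,-1,6.4,1.1,-0.5,0,0,0,-1,6.4,1.1,-0.9,0,0,0,-1,6.3,1.1,-1.2,0,0,0]

```text
clock: 14.6
position: [0.5595, 0.0135, 0.4284]
orientation: [-1.572, 0.001, -2.972]
force: [-0.3, 0.6, 1.6]
gripper_width: 0.0225
```

Emit:
apply_moves:
  increments: [-1,6.2,1.1,-1.6,0,0,0,-1,6.1,1.1,-2,0,0,0,-1,6,1,-2.4,0,0,0,-1,5.9,1,-2.7,0,0,0]

```text
clock: 14.93
position: [0.5838, 0.0177, 0.4199]
orientation: [-1.572, 0.002, -2.972]
force: [1.1, 2.9, 4.0]
gripper_width: 0.0217
```

Emit:
apply_moves:
  increments: [-1,5.7,1,-3.1,0,0,0,-1,5.5,0.8,-3.4,0,0,0,-1,5.3,0.8,-3.7,0,0,0,-1,5.1,0.8,-4,0,0,0]

```text
clock: 15.27
position: [0.6053, 0.0213, 0.4054]
orientation: [-1.572, 0.002, -2.972]
force: [2.0, 5.5, 5.1]
gripper_width: 0.022
```

Emit:
apply_moves:
  increments: [-1,4.8,0.7,-4.3,0,0,0,-1,4.6,0.7,-4.6,0,0,0,-1,4.3,0.6,-4.9,0,0,0,-1,4,0.6,-5.1,0,0,0]

```text
clock: 15.6
position: [0.6229, 0.0242, 0.386]
orientation: [-1.573, 0.002, -2.972]
force: [2.6, 5.8, 3.7]
gripper_width: 0.0223
```

Emit:
apply_moves:
  increments: [-1,3.7,0.6,-5.4,0,0,0,-1,3.4,0.6,-5.6,0,0,0,-1,3,0.5,-5.8,0,0,0,-1,2.7,0.5,-5.9,0,0,0,-1,0,0,0,0,0,0]

```text
clock: 16.02
position: [0.6357, 0.0264, 0.3615]
orientation: [-1.573, 0.001, -2.972]
force: [4.2, 5.1, 1.3]
gripper_width: 0.022
```

The knob is now at about 0.4 rad and 207 mm high. I release it so the bar drops, then lift clear.

Emit:
apply_moves:
  increments: [-0.5,0,0,0,0,0,0,-0.2,0,0,0,0,0,0,0,0,0,0,0,0,0,0,0,0,0,0,0,0,0,0,0,0,0,0,0,0,0,0,0,0,0,0]

```text
clock: 16.52
position: [0.6349, 0.0251, 0.3631]
orientation: [-1.571, -0.001, -2.972]
force: [0.3, -0.1, -0.2]
gripper_width: 0.0427
```

Emit:
apply_moves:
  increments: [0,0,0,10,0,0,0,0,0,0,20,0,0,0,0,0,0,35,0,0,0,0,0,0,40,0,0,0,0,0,0,35,0,0,0,0,-10,0,0,0,0,0,0,-10,0,0,0,0,0,0,0,0,0,0,0,0]

```text
clock: 17.18
position: [0.6137, 0.0256, 0.5043]
orientation: [-1.571, 0.0, -2.972]
force: [-0.1, 1.0, -1.3]
gripper_width: 0.0426
```

Run:
```python
from h import *
s=state(); print(s['position'].round(4),s['force'].round(2),s['gripper_width'])
p,d,K,T=snap('wrist','w6'); pose=np.load('pose.npy')
k=r2w(np.array([[*(.115*U2-.06*N2),.164]]),pose); print('knob pred px',proj(k,K,T))
def meas(tag):
    p,d,K,T=load(tag); c=cloud(d,K,T); cc,ss=np.cos(pose[2]),np.sin(pose[2]); q=(c[...,:2]-pose[:2])@np.array([[cc,-ss],[ss,cc]]); a=q@U2; b=q@N2; z=c[...,2]
    m=(d>0)&(z>.205)&(z<.22)&(abs(b)<.03)&(a>.12)&(a<.18)
    print(tag,'tab',a[m].min().round(4),a[m].max().round(4),b[m].min().round(4),b[m].max().round(4))
    m=(d>0)&(abs(b+.06)<.012)&(abs(a-.115)<.012)&(z>.12); print('knob top z',z[m].max().round(4) if m.any() else None)
meas('w6'); snap('scene','s2'); 
p,d,K,T=load('s2'); p0=load('scene')[0]
uv=proj(np.array([[.57,-.03,.1]]),K,T)[0].astype(int); im=p[uv[1]-90:uv[1]+90,uv[0]-110:uv[0]+150,::-1]
cr=cv2.resize(im,(520,360),interpolation=cv2.INTER_CUBIC); w=cv2.resize(load('w6')[0][:,:,::-1],(280,210)); w=np.vstack([w,np.zeros((150,280,3),np.uint8)])
cv2.imwrite('pics/chk.png',np.hstack([cr,w]))
```

```text
[0.6137 0.0256 0.5043] [-0.08  1.01 -1.31] 0.042614367200144235
knob pred px [[284.3406046  155.43759738]]
w6 tab 0.1369 0.1631 -0.0125 0.0097
knob top z 0.4268
```

View pics/chk.png

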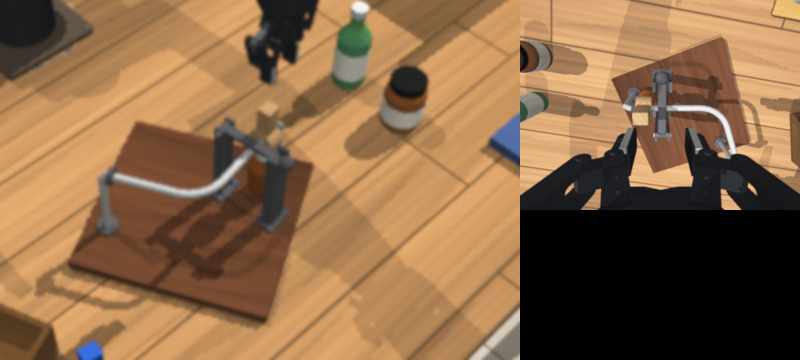

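The crop shows the bar level across the rod, its knob end in the catch, and the bottle hanging behind it at the stop. The knob-top figure of 0.427 was a stray finger pixel. I let a second pass and check the knob height, stillness and collar gap.

Emit:
apply_moves:
  increments: [0,-20,0,5,0,0,0,0,-20,0,5,0,0,0,0,-10,0,0,0,0,0,0,0,0,0,0,0,0,0,0,0,0,0,0,0,0,0,0,0,0,0,0,0,0,0,0,0,0,0,0,0,0,0,0,0,0]

```text
clock: 17.95
position: [0.5657, 0.0254, 0.513]
orientation: [-1.571, -0.001, -2.972]
force: [-0.2, 0.8, -1.0]
gripper_width: 0.0427
```

Run:
```python
from h import *
import time
pose=np.load('pose.npy')
def meas(tag):
    p,d,K,T=load(tag); c=cloud(d,K,T); cc,ss=np.cos(pose[2]),np.sin(pose[2]); q=(c[...,:2]-pose[:2])@np.array([[cc,-ss],[ss,cc]]); a=q@U2; b=q@N2; z=c[...,2]
    m=(d>0)&(z>.205)&(z<.22)&(abs(b)<.03)&(a>.12)&(a<.18)
    print(tag,'tab',a[m].min().round(4),a[m].max().round(4),b[m].min().round(4),b[m].max().round(4))
    m=(d>0)&(abs(b+.06)<.012)&(abs(a-.115)<.012)&(z>.12)&(z<.3); print('knob top z',np.percentile(z[m],98).round(4) if m.any() else None)
    return K,T,p
snap('wrist','w7'); meas('w7'); snap('wrist','w8'); K,T,p=meas('w8')
a=load('w7')[0].astype(int); print('w7-w8 diff px',(abs(a-p).max(-1)>25).sum())
s0=load('scene')[0]
for n in ['scene']:
    q=snap(n,'s3')[0]; df=(abs(q.astype(int)-s0).max(-1)>40).astype(np.uint8)
    for nm,(u,v) in dict(bottle=(358,173),jar=(384,198),drawer=(172,325),blue=(230,340),pink=(166,258)).items(): print(nm,df[v-22:v+22,u-22:u+22].sum())
u,v=proj(r2w(np.array([[*(.155*U2),.16]]),pose),K,T)[0].astype(int)
print(u,v); cr=p[max(0,v-60):v+60,max(0,u-80):u+80,::-1]; cv2.imwrite('pics/gap.png',cv2.resize(cr,None,fx=4,fy=4,interpolation=cv2.INTER_CUBIC))
```

```text
w7 tab 0.137 0.1631 -0.0122 0.0098
knob top z 0.1767
w8 tab 0.137 0.163 -0.0121 0.0098
knob top z 0.1769
w7-w8 diff px 23
bottle 0
jar 0
drawer 340
blue 10
pink 75
249 166
```

View pics/gap.png

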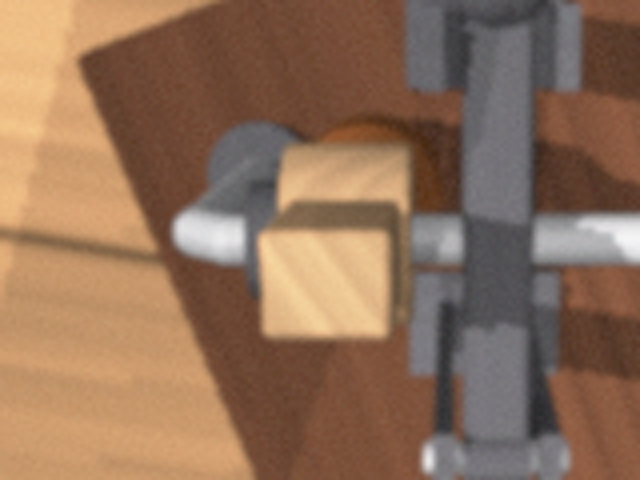

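The runner's face meets the collar (crop column ~270) with no visible gap. The knob top is at 176.8 mm, where a level bar gives 176. The tab does not move between frames. I hand in.

```bash
python3 -c "
from h import *
print(finish_job(), state()['clock'])"
```

```text
the job is handed in; nothing more can be done
the job is handed in; nothing more can be done
```

The tester bottle is put away against the stop collar and the latch bar is down across the rail in its catch. I handed the job in at about 18 s of the 54 s allowed.

I gripped the hanger by its tab and lifted it 4 mm to centre the bore on the rod. I slid it round the bend and past the latch with no contact force beyond its own weight. It met the collar at 6.6 N, and I eased that off before lowering and releasing it. I then led the knob over its arc to about 0.4 rad and let the bar drop.

**Last checks:**
- **Hanger:** the tab is centred 150.0 mm along leg 2, which is home, with no visible gap at the collar. It sat at 150.5 mm just after release, a difference I take as measuring noise. It did not move between the last two frames.
- **Latch:** the knob's top is at 176.8 mm, where a level bar gives 176 mm. An earlier reading of 427 mm was a stray finger pixel.
- **Bystanders:** the picture round the green bottle and the jar is unchanged. Around the drawer and the pink look-alike it differs from the start (340 and 75 pixels), slightly so round the blue one (10 pixels). I put this down to the arm's shadow, as the arm never came near them, but I did not check it separately.

One move call was refused because a row was malformed; nothing moved, and I re-sent it correctly.

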